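Bring the jam round on the turntable and show the way to jam and spoon

ROBOT

A 7-joint arm with a two-finger parallel gripper is mounted at the origin on a cart in front of the work surface, level with it; the furniture and walls round the work are solid. World frame = base frame: x ahead of the robot, y to its left, z up, the work surface at z = 0. Lengths are in m, angles in degrees, forces in N, time in s.
With the tool pointing down it reaches from about 0.425 to 1.025 m from the base axis. Payload 3.6 kg.
Tool frame: the origin (TCP) lies between the finger pads, 19 mm behind the fingertips; this is the grasp point; z points along the fingers, y is the line along which they close (so a half turn about z gives the same grasp; the last joint's range is limited). The gripper opens to 85 mm and grips with 20 to 120 N. Pads are 22 mm wide; open, the fingers measure 114 mm over their backs; the gripper's body (76 mm by 85 mm) begins 54 mm behind the grasp point. The pads swing forward as they close: fully open they stand 13 mm farther back than shut.
Start: joints at [-69.185, 33.873, 2.773, 92.16, -1.908, 54.013, -1.931], TCP at [0.32, 0.651, 0.25] pointing down, gripper open.
Joint ranges: [-153.93, 153.93], [-27.13, 128.08], [-72.61, 78.16], [10.71, 143.7], [-87.88, 267.88], [4.46, 118.87], [-176.78, 176.78]. Speed limits (degrees/s): [147.25, 147.25, 180, 180, 180, 180, 180].

INTERFACE

Orientations are given as a 3x3 rotation matrix whose columns are the frame's x, y, z axes.
In Python, from cell import manip gives the robot as it stands. The module is installed in compiled form; this text tells all that it offers.
- The arm moves only by the tool send_rows, never from a script. Its argument "commands" is a list that holds one entry, the list of rows, each a list of 7 numbers: the shift along the tool's x, y, z in cm, then the turn, a rotation vector about the tool's x, y, z in degrees, then the opening, from 0 (shut) to 1 (fully open). A call has 1 to 20 rows; each row is the pose to reach, as a shift and turn from the pose commanded when the call began, along the tool's axes at that moment; what a row does not reach only later rows make up. A row lasts 1/8 s, in which the tool goes at most 62.5 mm and 10.7 degrees, less where a joint would pass 70% of its speed; a pose out of reach is approached as far as the arm can. A call with a gripper value outside its range is refused whole. The fingers move at their own pace and stop on an object; "newtons" is the grip in N (left out, the last holds). Time passes only in rows, so rows that repeat a pose let the fingers close. It gives the time, the measured TCP pose, the force, the opening and the grip force at its end, in the units of the state.
- manip.observe(): the state, without advancing time (a new reading comes with each control period).
- manip.capture(name): name is "scene" or "top"; returns the picture (384x512x3 uint8, blue, green, red); there is no depth.
- manip.camera_info(name): a dict with "K" (3x3 intrinsics, pixels), "view" (4x4, takes a point from world to camera coordinates). Camera axes: x right, y up, looking along -z (the intrinsics and any distortion apply to the point x, -y, -z); pixel columns grow to the right and rows downward; lengths in m; the calibration is good to about 2 mm. A picture is of the moment at which its call begins. camera_info takes no time and is no camera call.
- manip.job_done(): hands the job in; it is judged then, once.
The state is a dict: "clock": time; "joint_positions": joint angles; "qvel": joint speeds; "effort": joint torques, N m; "tool_pos": TCP position; "eef_rot": TCP orientation; "force": force on the tool from outside, world axes, zero at the start; "torque": the same for the moment, N m; "gripper_width": finger opening in m; "gripper_force": force on a finger pad.
Only numpy, scipy, OpenCV 4.12 (cv2) and the standard library are available. Lean on these libraries where they do the work, as an engineer would, in place of code of your own. Each camera call takes 0.05 s, during which the arm holds its last target. There are 200 camera calls.

TASK

A guest is making toast and asks where things are: gently push the wooden turntable round until the jam jar stands at the front, on the side nearest you, without touching anything that stands on it. Then point at the jam jar from just above the middle of its lid, fingertips a few centimetres off it and touching nothing, and stay there for two seconds. Last, point at the middle of the teaspoon in the same way and finish while still pointing at it; pick nothing up and leave everything else where it is.

Things in the scene. Friction and masses are not known exactly. Their poses are not given: they have to be found in the camera images.
- turntable_foot: black round foot of the turntable, fixed to the worktop, 210 mm across; origin on the worktop under the turntable's axis; its axes are parallel to the world's, so the turntable's front is its -x side
- tray: round light-wood tray of the turntable, 304 mm across; origin on its vertical axis, 14 mm above the worktop. Turns either way (two full turns) against slight friction (about 1 N at the rim); stops when the push ends. Floor at z = 7 mm, top of the 5 mm rim wall at z = 30 mm of its frame. Four compartments: the jam jar in that on its +x side, one thing in each other, in any order
- divider_top (a point): on the top edge of one of the tray's four dividers, 124 mm from the axis. Dividers, good to push on, are upright dark-wood boards, 6 mm thick, from the central knob (38 mm thick, 84 mm tall) to the rim, at 45 (this one), 135, 225 and 315 degrees from the tray's x axis; tops at z = 55 mm of the tray's frame
- jam_jar: glass jar of red jam with a white lid, 65 mm across, 94 mm tall, loose in its compartment, about 85 mm from the axis like the other three things; origin at the centre of its underside. It starts on the far half of the turntable
- jam_lid (a point): middle of the top of the jam jar's lid
- bean_tin: tin with a tomato label, 57 mm across, 72 mm tall, loose on the tray; origin at the centre of its underside
- salt_shaker: white shaker with a steel cap, 41 mm square, 85 mm tall, loose on the tray; origin at the centre of its underside
- pepper_shaker: black shaker with a steel cap, 41 mm square, 85 mm tall, loose on the tray; origin at the centre of its underside
- teaspoon: small steel teaspoon, 132 x 26 x 9 mm, lying flat on the worktop to the left or right of the turntable; origin at the middle of its length on the worktop, x along its length, z up
- espresso_cup: white cup with a handle, green inside, 60 x 87 x 50 mm, on the other side of the turntable; to be left alone
- tumbler: small clear drinking glass, 46 mm across, 57 mm tall, to the right of the turntable; to be left alone
Not all that is in view belongs to the job. Leave any turquoise look-alike of the teaspoon alone.

How it is judged:
By the outcome, as a careful person would: the job done as asked, in the order asked, and still so for the second after the job is handed in, with the robot touching nothing.
It also fails if it takes over 67 s, if anything falls off the work surface, if the arm or the gripper's body presses on something with over 40 N, if the wrist force passes 120 N, or if a joint passes its speed limit or range.

## Working session

There is one attempt and no reset: what is moved stays moved. The work goes in short steps, Python scripts to look and compute and a tool call to move; the robot and the scene stay as the last step left them, time stands still between calls to the robot, and variables do not carry over. Pictures are saved under pics/ and viewed, at most 10 in all, crops included, and the job is handed in when it is done.

Besides the shell and the picture viewer there is one more tool, called after "Request:" by a JSON object that holds its "name" and its "arguments", one argument or row to a line. send_rows: Moves the arm, as the interface text tells. Its arguments: {"type":"object","properties":{"commands":{"type":"array"},"newtons":{"type":"number"}},"required":["commands"]}

```bash
mkdir -p pics
python3 - <<'E'
from cell import manip
import cv2,numpy as np
np.set_printoptions(precision=4,suppress=True)
for n in("scene","top"):
    cv2.imwrite(f"pics/{n}0.png",manip.capture(n)); print(n,manip.camera_info(n))
s=manip.observe(); print(s["clock"],s["tool_pos"],s["eef_rot"],s["gripper_width"])
E
```

```text
scene {'K': array([[456.9821,   0.    , 260.523 ],
       [  0.    , 456.9821, 183.9016],
       [  0.    ,   0.    ,   1.    ]]), 'view': array([[ 0.7549, -0.6558,  0.0096, -0.3947],
       [ 0.491 ,  0.5748,  0.6546, -0.3442],
       [-0.4348, -0.4894,  0.7559, -0.9893],
       [ 0.    ,  0.    ,  0.    ,  1.    ]])}
top {'K': array([[379.3251,   0.    , 253.1226],
       [  0.    , 379.3251, 191.9039],
       [  0.    ,   0.    ,   1.    ]]), 'view': array([[-0.0066, -0.9998,  0.0202,  0.0239],
       [ 0.9964, -0.0048,  0.0847, -0.5484],
       [-0.0846,  0.0207,  0.9962, -1.2122],
       [ 0.    ,  0.    ,  0.    ,  1.    ]])}
0.1 [0.3195 0.65   0.2489] [[-0.8975  0.4411 -0.0008]
 [ 0.4411  0.8975 -0.0019]
 [-0.0001 -0.002  -1.    ]] 0.08529754940605125
```

View pics/scene0.png

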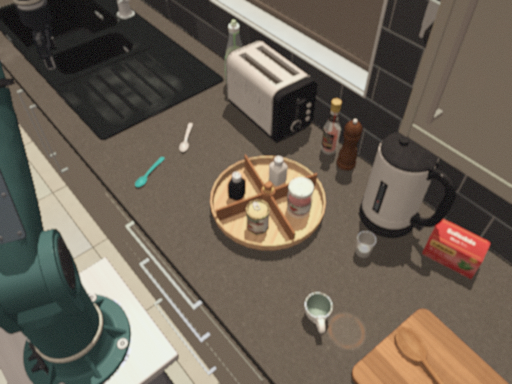

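View pics/top0.png

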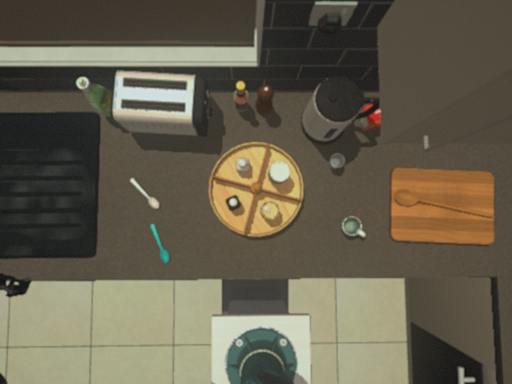

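The top view shows the tray centred near (256,188), with the jam jar (white lid) at (280,172), tin (270,210), pepper (233,203) and salt (243,164). The steel spoon is at (145,193), the turquoise one at (160,243), the cup at (352,228) and the tumbler at (337,160). Next I'll measure these.

```bash
cat > h.py <<'E'
from cell import manip
import cv2,numpy as np
np.set_printoptions(precision=4,suppress=True)
def ray(n,uv,z):
    c=manip.camera_info(n);K=c["K"];V=c["view"];R=V[:3,:3];t=V[:3,3]
    d=np.linalg.inv(K)@[uv[0],uv[1],1.]; d=R.T@(d*[1,-1,-1]); o=-R.T@t
    return o+d*(z-o[2])/d[2]
def proj(n,p):
    c=manip.camera_info(n);q=c["view"][:3,:3]@p+c["view"][:3,3]
    u=c["K"]@[q[0],-q[1],-q[2]]; return u[:2]/u[2]
def big(m):
    cs=cv2.findContours(m.astype(np.uint8),cv2.RETR_EXTERNAL,cv2.CHAIN_APPROX_NONE)[0]
    return max(cs,key=cv2.contourArea)
def roi(m,x0,x1,y0,y1):
    r=np.zeros_like(m);r[y0:y1,x0:x1]=m[y0:y1,x0:x1];return r
E
python3 - <<'E'
from h import *
im=cv2.imread("pics/top0.png");hsv=cv2.cvtColor(im,cv2.COLOR_BGR2HSV)
H,S,Vv=[hsv[...,i].astype(int) for i in range(3)]
wood=roi((S>70)&(Vv>90)&(H<30),200,312,132,246)
e=cv2.fitEllipse(cv2.convexHull(big(wood)));c=ray("top",e[0],.040);print("tray",e,c)
lid=roi((S<60)&(Vv>150),266,295,158,188);b=big(lid);(u,v),r=cv2.minEnclosingCircle(b);m=cv2.moments(b);print("lid",(u,v),r,cv2.boundingRect(b),ray("top",(m['m10']/m['m00'],m['m01']/m['m00']),.115))
sp=roi((S<60)&(Vv>120),120,168,170,215);b=big(sp);R=cv2.minAreaRect(b);print("spoon",R);bp=cv2.boxPoints(R);P=np.array([ray("top",p,.005) for p in bp]);print(P,P.mean(0))
# dark divider at ring r=110 at z=.069
ang=np.arange(-180,180,1.);
for rr in (.11,.125):
  vals=[];
  for a in ang:
    u,v=proj("top",np.array([c[0]+rr*np.cos(np.radians(a)),c[1]+rr*np.sin(np.radians(a)),.069]))
    vals.append(cv2.getRectSubPix(im,(1,1),(float(u),float(v)))[0,0].astype(int).sum())
  vals=np.array(vals);print(rr,ang[vals<np.percentile(vals,12)])
crop=cv2.resize(im[130:248,115:310],None,fx=4,fy=4,interpolation=cv2.INTER_CUBIC);cv2.imwrite("pics/crop0.png",crop)
E
```

```text
tray ((251.93634033203125, 192.48533630371094), (95.44825744628906, 111.40702819824219), 38.84101867675781) [0.5452 0.025  0.04  ]
lid (279.2244873046875, 171.24490356445312) 10.300102233886719 (269, 161, 21, 21) [ 0.6034 -0.0571  0.115 ]
spoon ((144.00001525878906, 193.00001525878906), (39.59797668457031, 8.485280990600586), 45.0)
[[0.5848 0.4351 0.005 ]
 [0.6046 0.4159 0.005 ]
 [0.5117 0.3228 0.005 ]
 [0.4922 0.3421 0.005 ]] [0.5483 0.379  0.005 ]
0.11 [-152. -151. -150. -149. -148. -147. -146. -145. -144. -140. -139. -138.
 -103. -102. -101. -100.  -99.  -98.  -89.  -88.  -87.  -86.  -85.  -75.
  -74.  -73.  -72.  -22.   67.   68.   69.   70.   71.   72.   73.   74.
   75.  170.  171.  172.  173.  174.  175.]
0.125 [-149. -148. -147. -146. -145. -144. -143. -142. -141. -140. -139. -138.
 -137. -136. -135. -134. -104. -103. -102. -101. -100.  -99.  -82.  -76.
  -25.  -24.  -23.  -22.  -21.   67.   68.   69.   70.   71.   72.  169.
  170.  171.  172.  173.  174.  175.]
```

View pics/crop0.png

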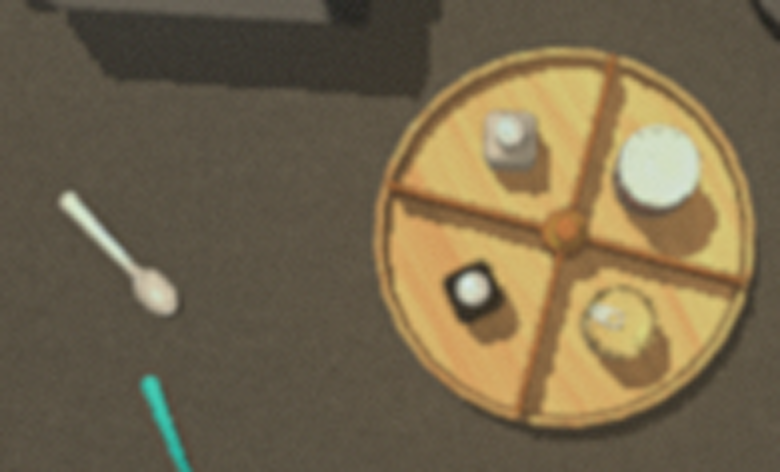

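The crop shows the tray circle spanning x 374–756 and y 46–428. The divider ends are at (613,58), (523,415), (393,187) and (745,285), and the spoon runs from (62,195) to (172,312). My tray mask took in some worktop, so I'll use these pixels instead.

Run:
```python
from h import *
px=lambda u,v:((u+.5)/4-.5+115,(v+.5)/4-.5+130)
c=ray("top",px(565,237),.044);print("tray",c)
for p in[(613,58),(523,415),(393,187),(745,285)]:
    q=ray("top",px(*p),.066)-c;print(np.degrees(np.arctan2(q[1],q[0])),np.hypot(*q[:2]))
k=ray("top",px(565,230),.098);print("knob",k)
for n,p,z in[("lid",(657,168),.115),("tin",(618,322),.093),("pepper",(472,288),.106),("salt",(509,132),.106)]:
    q=ray("top",px(*p),z)-c;print(n,q+c,np.degrees(np.arctan2(q[1],q[0])),np.hypot(*q[:2]))
```

```text
tray [0.5565 0.0124 0.044 ]
-15.334766226836964 0.14584243056909674
166.32303840110166 0.14509588281396388
74.31930069822495 0.1409372851062248
-106.10059775945975 0.14639324920903726
knob [0.5568 0.0138 0.098 ]
lid [ 0.602  -0.0558  0.115 ] -56.20890349448401 0.08195978589260597
tin [ 0.4864 -0.0264  0.093 ] -151.0698286368783 0.0800615551213992
pepper [0.5123 0.0848 0.106 ] 121.38956607952788 0.08483458247801805
salt [0.6314 0.0563 0.106 ] 30.378090914124773 0.08690625121833363
```

```bash
cat >> h.py <<'E'
C=np.array([.5567,.013])
def arc(phi,z,u=.112,v=.014):
    a=np.radians(phi);return np.r_[C+u*np.array([np.cos(a),np.sin(a)])+v*np.array([-np.sin(a),np.cos(a)]),z],phi+90
def row(p,yaw,g=0,s=None):
    s=s or manip.observe();R=s["eef_rot"];d=R.T@(p-s["tool_pos"])*100
    y0=np.degrees(np.arctan2(R[1,0],R[0,0]));dy=(yaw-y0+180)%360-180
    return [*np.round(d,2),0,0,round(-dy,1),g]   # tool z is down
E
python3 - <<'E'
from h import *
p,y=arc(79.3,.25);print(p,y,row(p,y))
E
```

```text
[0.5637 0.1257 0.25  ] 169.3 [np.float64(-45.05), np.float64(-36.29), np.float64(-0.03), 0, 0, np.float64(-15.5), 0]
```

Request:
{"name": "send_rows", "arguments": {
  "commands": [
    [[-2, -1.6, 0, 0, 0, -1, 0], [-6, -4.8, 0, 0, 0, -2, 0], [-10, -8, 0, 0, 0, -3, 0], [-14, -11.3, 0, 0, 0, -5, 0], [-18, -14.5, 0, 0, 0, -6, 0], [-22, -17.7, 0, 0, 0, -8, 0], [-26, -20.9, 0, 0, 0, -9, 0], [-30, -24.2, 0, 0, 0, -10, 0], [-34, -27.4, 0, 0, 0, -12, 0], [-38, -30.6, 0, 0, 0, -13, 0], [-41.5, -33.4, 0, 0, 0, -14, 0], [-44, -35.4, 0, 0, 0, -15, 0], [-45, -36.3, 0, 0, 0, -15.5, 0], [-45, -36.3, 0, 0, 0, -15.5, 0], [-45, -36.3, 0, 0, 0, -15.5, 0]]
  ]
}}

```text
clock: 1.98
tool_pos: [0.5628, 0.1285, 0.2499]
eef_rot: [[-0.983, 0.183, -0.001], [0.183, 0.983, 0.001], [0.001, 0.001, -1.0]]
force: [0.4, -0.3, 0.2]
gripper_width: 0.0
gripper_force: 0.0
```

Run:
```python
from h import *
s=manip.observe();print(s["clock"],s["tool_pos"],s["eef_rot"],s["gripper_width"],s["joint_positions"])
p,y=arc(79.3,.065);print(row(p,y))
cv2.imwrite("pics/s1.png",manip.capture("scene"))
```

```text
1.975 [0.5628 0.1285 0.2499] [[-0.9832  0.1826 -0.0008]
 [ 0.1826  0.9832  0.001 ]
 [ 0.0009  0.0009 -1.    ]] 3.9825094437983765e-05 [-18.7316  23.2652   1.8795 111.6554  -1.1432  45.1208  63.2822]
[np.float64(-0.17), np.float64(-0.28), np.float64(18.49), 0, 0, np.float64(0.2), 0]
```

View pics/s1.png

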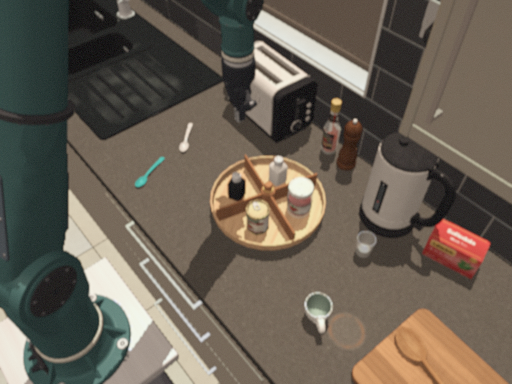

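The scene view shows the shut gripper hanging at about (243,110), above the left-rear compartment side. Everything else is where it was. I'll descend next to the divider.

Request:
{"name": "send_rows", "arguments": {
  "commands": [
    [[-0.1, -0.2, 2, 0, 0, 0, 0], [-0.2, -0.3, 5, 0, 0, 0, 0], [-0.2, -0.3, 8, 0, 0, 0, 0], [-0.2, -0.3, 11, 0, 0, 0, 0], [-0.2, -0.3, 14, 0, 0, 0, 0], [-0.2, -0.3, 16.5, 0, 0, 0, 0], [-0.2, -0.3, 18, 0, 0, 0, 0], [-0.2, -0.3, 18.5, 0, 0, 0, 0], [-0.2, -0.3, 18.5, 0, 0, 0, 0]]
  ]
}}

```text
clock: 3.15
tool_pos: [0.5652, 0.1235, 0.0653]
eef_rot: [[-0.983, 0.185, 0.0], [0.185, 0.983, 0.0], [-0.0, 0.0, -1.0]]
force: [-0.7, 0.2, 0.1]
gripper_width: 0.0001
gripper_force: 0.0
```

Run:
```python
from h import *
s=manip.observe();print(s["clock"],s["tool_pos"],s["force"])
im=np.hstack([cv2.resize(manip.capture("top")[130:250,200:312],None,fx=4,fy=4),cv2.resize(manip.capture("scene")[120:260,190:340],None,fx=3.42857,fy=3.42857)[:480,:350]])
cv2.imwrite("pics/s2.png",im[:, :800])
for f in np.r_[79.3-3*np.arange(1,20)]: print([float(x) for x in np.round(row(*arc(f,.065)),1)])
```

```text
3.15 [0.5652 0.1235 0.0653] [-0.666   0.1825  0.0997]
[-0.4, 0.2, 0.1, 0.0, 0.0, 3.0, 0.0]
[-1.0, 0.3, 0.1, 0.0, 0.0, 6.0, 0.0]
[-1.5, 0.3, 0.1, 0.0, 0.0, 9.0, 0.0]
[-2.1, 0.2, 0.1, 0.0, 0.0, 12.0, 0.0]
[-2.7, 0.2, 0.1, 0.0, 0.0, 15.0, 0.0]
[-3.3, 0.1, 0.1, 0.0, 0.0, 18.0, 0.0]
[-3.9, -0.0, 0.1, 0.0, 0.0, 21.0, 0.0]
[-4.4, -0.2, 0.1, 0.0, 0.0, 24.0, 0.0]
[-5.0, -0.4, 0.1, 0.0, 0.0, 27.0, 0.0]
[-5.6, -0.6, 0.1, 0.0, 0.0, 30.0, 0.0]
[-6.1, -0.9, 0.1, 0.0, 0.0, 33.0, 0.0]
[-6.6, -1.1, 0.1, 0.0, 0.0, 36.0, 0.0]
[-7.1, -1.4, 0.1, 0.0, 0.0, 39.0, 0.0]
[-7.6, -1.8, 0.1, 0.0, 0.0, 42.0, 0.0]
[-8.1, -2.1, 0.1, 0.0, 0.0, 45.0, 0.0]
[-8.6, -2.5, 0.1, 0.0, 0.0, 48.0, 0.0]
[-9.0, -2.9, 0.1, 0.0, 0.0, 51.0, 0.0]
[-9.4, -3.3, 0.1, 0.0, 0.0, 54.0, 0.0]
[-9.8, -3.7, 0.1, 0.0, 0.0, 57.0, 0.0]
```

View pics/s2.png

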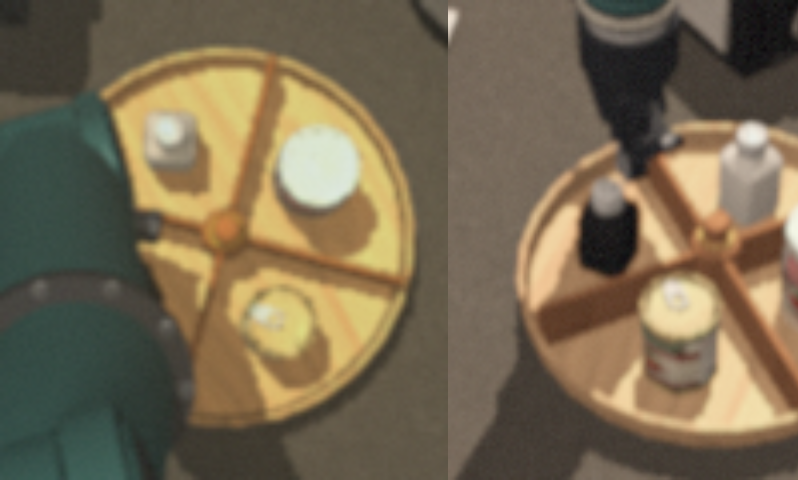

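The fingers are just left of the 74° divider, inside the rim and clear of the pepper. Now I'll push along the arc.

Request:
{"name": "send_rows", "arguments": {
  "commands": [
    [[-0.3, 0.1, 0.1, 0, 0, 1.5, 0], [-0.6, 0.2, 0.1, 0, 0, 4, 0], [-1.0, 0.3, 0.1, 0, 0, 6, 0], [-1.5, 0.3, 0.1, 0, 0, 9, 0], [-2.1, 0.2, 0.1, 0, 0, 12, 0], [-2.7, 0.2, 0.1, 0, 0, 15, 0], [-3.3, 0.1, 0.1, 0, 0, 18, 0], [-3.9, 0, 0.1, 0, 0, 21, 0], [-4.4, -0.2, 0.1, 0, 0, 24, 0], [-5.0, -0.4, 0.1, 0, 0, 27, 0], [-5.6, -0.6, 0.1, 0, 0, 30, 0], [-6.1, -0.9, 0.1, 0, 0, 33, 0], [-6.6, -1.1, 0.1, 0, 0, 36, 0], [-7.1, -1.4, 0.1, 0, 0, 39, 0], [-7.6, -1.8, 0.1, 0, 0, 42, 0], [-8.1, -2.1, 0.1, 0, 0, 45, 0], [-8.6, -2.5, 0.1, 0, 0, 48, 0], [-9.0, -2.9, 0.1, 0, 0, 51, 0], [-9.4, -3.3, 0.1, 0, 0, 54, 0], [-9.6, -3.5, 0.1, 0, 0, 55.5, 0]]
  ]
}}

```text
clock: 5.75
tool_pos: [0.6531, 0.0702, 0.064]
eef_rot: [[-0.402, 0.916, 0.0], [0.916, 0.402, -0.0], [-0.001, 0.0, -1.0]]
force: [0.1, 0.9, -0.1]
gripper_width: -0.0001
gripper_force: 0.5
```

Run:
```python
from h import *
s=manip.observe();print(s["clock"],s["tool_pos"],s["force"])
q=s["tool_pos"][:2]-C;print(np.degrees(np.arctan2(q[1],q[0]))-7.1,np.hypot(*q))
for f in np.r_[21:-27:-3]: print(f,[float(x) for x in np.round(row(*arc(f,.065)),1)])
im=np.hstack([cv2.resize(manip.capture("top")[130:250,200:312],None,fx=4,fy=4),cv2.resize(manip.capture("scene")[120:260,190:340],None,fx=3.42857,fy=3.42857)[:480,:350]])
cv2.imwrite("pics/s3.png",im[:, :800])
```

```text
5.75 [0.6531 0.0702 0.064 ] [ 0.1273  0.8917 -0.0679]
23.6033916037199 0.1121010085954556
21 [-0.5, 0.1, -0.1, 0.0, 0.0, 2.7, 0.0]
18 [-1.1, 0.2, -0.1, 0.0, 0.0, 5.7, 0.0]
15 [-1.7, 0.2, -0.1, 0.0, 0.0, 8.7, 0.0]
12 [-2.3, 0.1, -0.1, 0.0, 0.0, 11.7, 0.0]
9 [-2.8, 0.1, -0.1, 0.0, 0.0, 14.7, 0.0]
6 [-3.4, -0.0, -0.1, 0.0, 0.0, 17.7, 0.0]
3 [-4.0, -0.2, -0.1, 0.0, 0.0, 20.7, 0.0]
0 [-4.6, -0.3, -0.1, 0.0, 0.0, 23.7, 0.0]
-3 [-5.2, -0.5, -0.1, 0.0, 0.0, 26.7, 0.0]
-6 [-5.7, -0.7, -0.1, 0.0, 0.0, 29.7, 0.0]
-9 [-6.2, -0.9, -0.1, 0.0, 0.0, 32.7, 0.0]
-12 [-6.8, -1.2, -0.1, 0.0, 0.0, 35.7, 0.0]
-15 [-7.3, -1.5, -0.1, 0.0, 0.0, 38.7, 0.0]
-18 [-7.8, -1.8, -0.1, 0.0, 0.0, 41.7, 0.0]
-21 [-8.2, -2.2, -0.1, 0.0, 0.0, 44.7, 0.0]
-24 [-8.7, -2.6, -0.1, 0.0, 0.0, 47.7, 0.0]
```

View pics/s3.png

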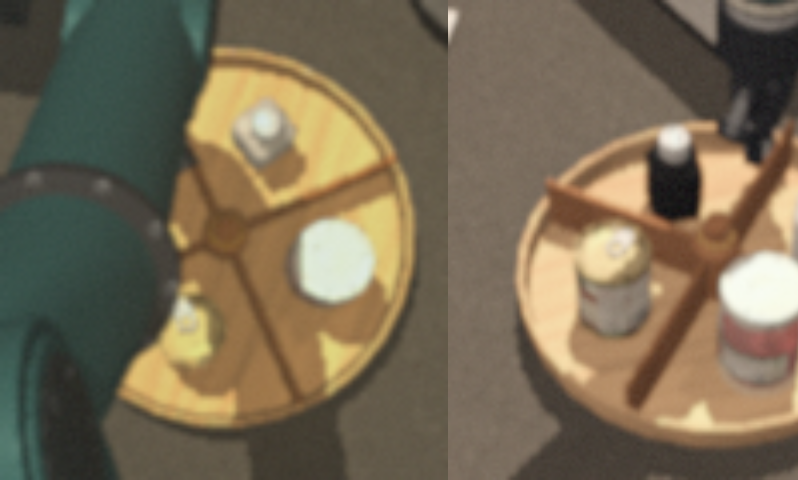

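The tray has turned about 50° and everything is riding along upright; the force is about 1 N. I'll keep pushing.

Request:
{"name": "send_rows", "arguments": {
  "commands": [
    [[-0.3, 0.1, -0.1, 0, 0, 1.5, 0], [-0.8, 0.15, -0.1, 0, 0, 4.2, 0], [-1.4, 0.2, -0.1, 0, 0, 7.2, 0], [-2.0, 0.15, -0.1, 0, 0, 10.2, 0], [-2.6, 0.1, -0.1, 0, 0, 13.2, 0], [-3.1, 0.05, -0.1, 0, 0, 16.2, 0], [-3.7, -0.1, -0.1, 0, 0, 19.2, 0], [-4.3, -0.25, -0.1, 0, 0, 22.2, 0], [-4.9, -0.4, -0.1, 0, 0, 25.2, 0], [-5.4, -0.6, -0.1, 0, 0, 28.2, 0], [-6.0, -0.8, -0.1, 0, 0, 31.2, 0], [-6.5, -1.05, -0.1, 0, 0, 34.2, 0], [-7.0, -1.35, -0.1, 0, 0, 37.2, 0], [-7.5, -1.65, -0.1, 0, 0, 40.2, 0], [-8.0, -2.0, -0.1, 0, 0, 43.2, 0], [-8.4, -2.4, -0.1, 0, 0, 46.2, 0], [-8.7, -2.6, -0.1, 0, 0, 47.7, 0], [-8.7, -2.6, -0.1, 0, 0, 47.7, 0]]
  ]
}}

```text
clock: 8.1
tool_pos: [0.6635, -0.0199, 0.0649]
eef_rot: [[0.406, 0.914, -0.001], [0.914, -0.406, -0.001], [-0.001, -0.001, -1.0]]
force: [0.3, -0.5, 0.2]
gripper_width: 0.0
gripper_force: 0.0
```

Run:
```python
from h import *
s=manip.observe();print(s["clock"],s["tool_pos"],s["force"])
q=s["tool_pos"][:2]-C;print(np.degrees(np.arctan2(q[1],q[0]))-7.1,np.hypot(*q))
for f in np.r_[-24:-53:-2.5]: print(f,[float(x) for x in np.round(row(*arc(f,.065)),1)])
im=np.hstack([cv2.resize(manip.capture("top")[130:250,200:312],None,fx=4,fy=4),cv2.resize(manip.capture("scene")[120:260,190:340],None,fx=3.42857,fy=3.42857)[:480,:350]])
cv2.imwrite("pics/s4.png",im[:, :800])
```

```text
8.1 [ 0.6635 -0.0199  0.0649] [ 0.3443 -0.4601  0.2022]
-24.224430864147195 0.11177076548208234
-24.0 [0.1, 0.1, -0.0, 0.0, 0.0, 0.1, 0.0]
-26.5 [-0.4, 0.2, -0.0, 0.0, 0.0, 2.6, 0.0]
-29.0 [-0.9, 0.2, -0.0, 0.0, 0.0, 5.1, 0.0]
-31.5 [-1.4, 0.2, -0.0, 0.0, 0.0, 7.6, 0.0]
-34.0 [-1.9, 0.2, -0.0, 0.0, 0.0, 10.1, 0.0]
-36.5 [-2.4, 0.1, -0.0, 0.0, 0.0, 12.6, 0.0]
-39.0 [-2.9, 0.1, -0.0, 0.0, 0.0, 15.1, 0.0]
-41.5 [-3.4, 0.0, -0.0, 0.0, 0.0, 17.6, 0.0]
-44.0 [-3.8, -0.1, -0.0, 0.0, 0.0, 20.1, 0.0]
-46.5 [-4.3, -0.2, -0.0, 0.0, 0.0, 22.6, 0.0]
-49.0 [-4.8, -0.4, -0.0, 0.0, 0.0, 25.1, 0.0]
-51.5 [-5.3, -0.5, -0.0, 0.0, 0.0, 27.6, 0.0]
```

View pics/s4.png

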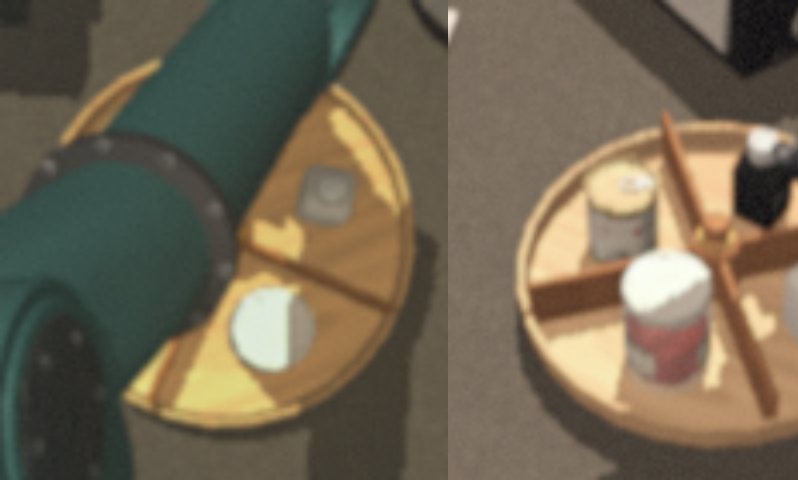

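The jar is now at the front right (272,330), still upright, with about 23° left to go.

Request:
{"name": "send_rows", "arguments": {
  "commands": [
    [[-0.2, 0.15, 0, 0, 0, 1.3, 0], [-0.6, 0.2, 0, 0, 0, 3.6, 0], [-1.1, 0.2, 0, 0, 0, 6.2, 0], [-1.6, 0.2, 0, 0, 0, 8.7, 0], [-2.1, 0.15, 0, 0, 0, 11.2, 0], [-2.6, 0.1, 0, 0, 0, 13.7, 0], [-3.1, 0.05, 0, 0, 0, 16.2, 0], [-3.6, -0.05, 0, 0, 0, 18.8, 0], [-3.8, -0.1, 0, 0, 0, 20.1, 0], [-4.0, -0.15, 0, 0, 0, 21, 0], [-4.0, -0.15, 0, 0, 0, 21, 0]]
  ]
}}

```text
clock: 9.57
tool_pos: [0.6465, -0.0555, 0.0651]
eef_rot: [[0.706, 0.708, -0.0], [0.708, -0.706, -0.0], [-0.0, 0.0, -1.0]]
force: [-0.3, 0.4, 0.5]
gripper_width: 0.0001
gripper_force: 0.0
```

Run:
```python
from h import *
s=manip.observe();print(s["clock"],s["tool_pos"],s["force"])
q=s["tool_pos"][:2]-C;print(np.degrees(np.arctan2(q[1],q[0]))-7.1,np.hypot(*q))
for f in np.r_[-40,-42.5:-53:-1.5]: print(f,[float(x) for x in np.round(row(*arc(f,.065)),2)])
T=manip.capture("top");cv2.imwrite("pics/top5.png",T)
im=np.hstack([cv2.resize(T[130:250,200:312],None,fx=4,fy=4),cv2.resize(manip.capture("scene")[120:260,190:340],None,fx=3.42857,fy=3.42857)[:480,:350]])
cv2.imwrite("pics/s5.png",im[:, :800])
```

```text
9.575 [ 0.6465 -0.0555  0.0651] [-0.3436  0.3614  0.5092]
-44.449196965934824 0.11297527067858523
-40.0 [0.87, -0.16, 0.01, 0.0, 0.0, -4.9, 0.0]
-42.5 [0.38, -0.07, 0.01, 0.0, 0.0, -2.4, 0.0]
-44.0 [0.09, -0.02, 0.01, 0.0, 0.0, -0.9, 0.0]
-45.5 [-0.2, 0.01, 0.01, 0.0, 0.0, 0.6, 0.0]
-47.0 [-0.5, 0.04, 0.01, 0.0, 0.0, 2.1, 0.0]
-48.5 [-0.79, 0.07, 0.01, 0.0, 0.0, 3.6, 0.0]
-50.0 [-1.09, 0.08, 0.01, 0.0, 0.0, 5.1, 0.0]
-51.5 [-1.38, 0.09, 0.01, 0.0, 0.0, 6.6, 0.0]
```

View pics/s5.png

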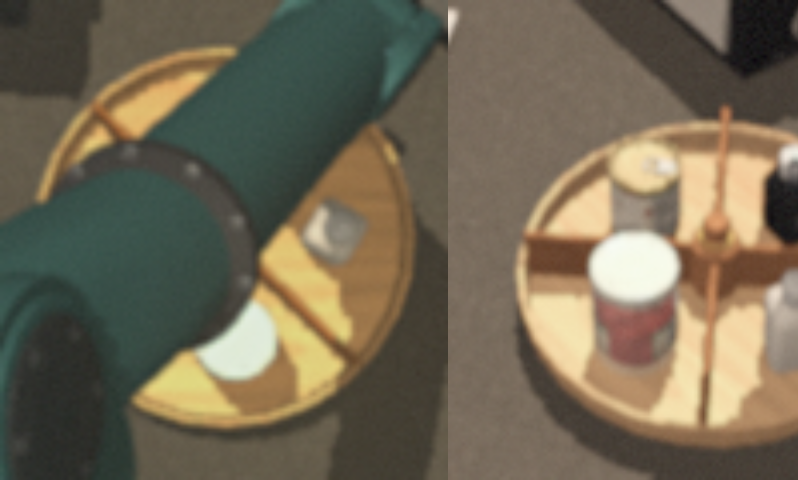

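The jar stands nearly at the front. Its lid is at about (635,265) in the scene crop, and the visible divider ends are at (97,103) and (350,357) in the top crop.

Run:
```python
from h import *
def pol(q): q=q[:2]-C;return np.degrees(np.arctan2(q[1],q[0])),np.hypot(*q)
print("lid",pol(ray("scene",(187/3.42857+190-.35,265/3.42857+120-.35),.115)))
for p in[(97,103),(350,357)]: print(pol(ray("top",((p[0]+.5)/4+199.5,(p[1]+.5)/4+129.5),.066)))
```

```text
lid (np.float64(-175.79759941925522), np.float64(0.08213833452774295))
(np.float64(43.84469957068286), np.float64(0.1450562968632576))
(np.float64(-134.95669657127416), np.float64(0.1373182451561862))
```

The tray is about square to the worktop and the jar sits about 4° short, so I'll push about 2.5° more. Then I'll back off and rise.

Request:
{"name": "send_rows", "arguments": {
  "commands": [
    [[-0.2, 0, 0, 0, 0, 0.6, 0], [-0.35, 0.03, 0, 0, 0, 1.5, 0], [-0.5, 0.04, 0, 0, 0, 2.1, 0], [-0.5, 0.04, 0, 0, 0, 2.1, 0], [-0.2, 0, 0, 0, 0, 2.1, 0], [0.3, 0, 0, 0, 0, 2.1, 0], [0.5, 0, 0, 0, 0, 2.1, 0], [0.5, 0, -2, 0, 0, 2.1, 0], [0.5, 0, -5, 0, 0, 2.1, 0], [0.5, 0, -9, 0, 0, 2.1, 0], [0.5, 0, -13, 0, 0, 2.1, 0], [0.5, 0, -15, 0, 0, 2.1, 0], [0.5, 0, -15, 0, 0, 2.1, 0]]
  ]
}}

```text
clock: 11.3
tool_pos: [0.6509, -0.052, 0.2169]
eef_rot: [[0.731, 0.682, 0.003], [0.682, -0.731, -0.0], [0.002, 0.002, -1.0]]
force: [0.3, -0.3, -0.6]
gripper_width: 0.0002
gripper_force: 0.0
```

Run:
```python
from h import *
s=manip.observe();print(s["clock"],s["tool_pos"],s["force"])
im=manip.capture("scene");cv2.imwrite("pics/sc6.png",im)
hsv=cv2.cvtColor(im,cv2.COLOR_BGR2HSV).astype(int)
lid=roi((hsv[...,1]<60)&(hsv[...,2]>150),225,262,180,215);b=big(lid)
e=cv2.fitEllipse(b);q=ray("scene",e[0],.115);print(e,q)
d=q[:2]-C;print(np.degrees(np.arctan2(d[1],d[0])),np.hypot(*d))
print(row(np.array([q[0],q[1],.215]),100),row(np.array([q[0],q[1],.167]),100))
cv2.imwrite("pics/s6.png",cv2.resize(im[100:280,170:400],None,fx=3.3,fy=3.3))
```

```text
11.3 [ 0.6509 -0.052   0.2169] [ 0.2953 -0.2816 -0.6496]
((242.8231964111328, 196.63255310058594), (21.429981231689453, 26.186019897460938), 81.8309326171875) [0.4729 0.0099 0.115 ]
-177.87828215708785 0.08388686116507549
[np.float64(-8.76), np.float64(-16.56), np.float64(0.01), 0, 0, np.float64(-57.0), 0] [np.float64(-8.76), np.float64(-16.56), np.float64(4.81), 0, 0, np.float64(-57.0), 0]
```

View pics/s6.png

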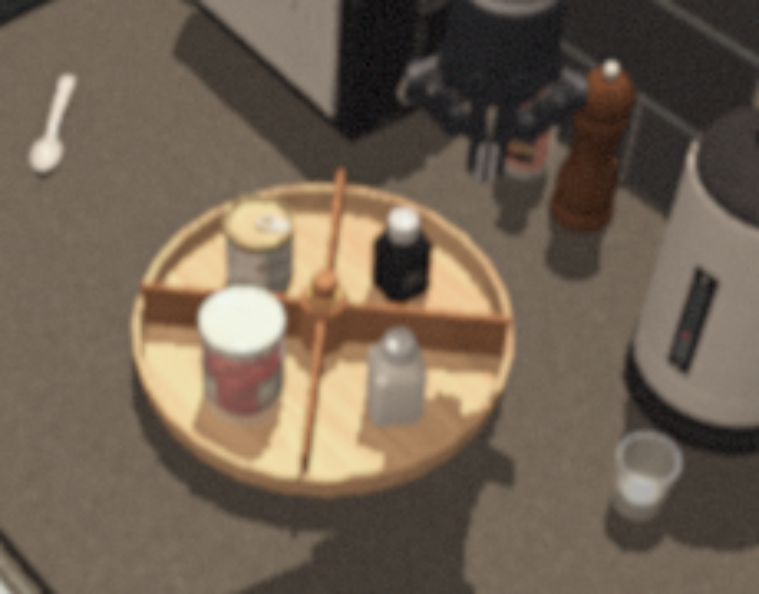

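The tray is released with the jar at the front (−178°), and nothing else has been disturbed. Its lid is at (242.8,196.6), which is world (0.473, 0.010). I'll point at it now.

Request:
{"name": "send_rows", "arguments": {
  "commands": [
    [[-0.5, -1, 0, 0, 0, -4, 0], [-1.7, -3, 0, 0, 0, -11, 0], [-3, -5.5, 0, 0, 0, -19, 0], [-4.3, -8, 0, 0, 0, -27, 0], [-5.6, -10.5, 0, 0, 0, -35, 0], [-6.9, -13, 0, 0, 0, -43, 0], [-8, -15, 0, 0, 0, -50, 0], [-8.6, -16.2, 0, 0, 0, -55, 0], [-8.8, -16.6, 0, 0, 0, -57, 0], [-8.8, -16.6, 0.5, 0, 0, -57, 0], [-8.8, -16.6, 1.5, 0, 0, -57, 0], [-8.8, -16.6, 3, 0, 0, -57, 0], [-8.8, -16.6, 4.2, 0, 0, -57, 0], [-8.8, -16.6, 4.8, 0, 0, -57, 0], [-8.8, -16.6, 4.8, 0, 0, -57, 0], [-8.8, -16.6, 4.8, 0, 0, -57, 0]]
  ]
}}

```text
clock: 13.35
tool_pos: [0.4728, 0.0096, 0.1672]
eef_rot: [[-0.174, 0.985, 0.001], [0.985, 0.174, 0.0], [-0.0, 0.001, -1.0]]
force: [0.8, -0.1, 0.5]
gripper_width: -0.0002
gripper_force: 0.0
```

Run:
```python
from h import *
s=manip.observe();print(s["clock"],s["tool_pos"],s["eef_rot"],s["force"])
im=manip.capture("scene")
print(row(np.array([.4729,.0099,.167]),100,s=s))
cv2.imwrite("pics/s7.png",cv2.resize(im[100:280,170:400],None,fx=3.3,fy=3.3))
```

```text
13.35 [0.4728 0.0096 0.1672] [[-0.1739  0.9848  0.0006]
 [ 0.9848  0.1739  0.    ]
 [-0.0001  0.0006 -1.    ]] [ 0.8421 -0.0919  0.4716]
[np.float64(0.03), np.float64(0.01), np.float64(0.02), 0, 0, np.float64(0.0), 0]
```

View pics/s7.png

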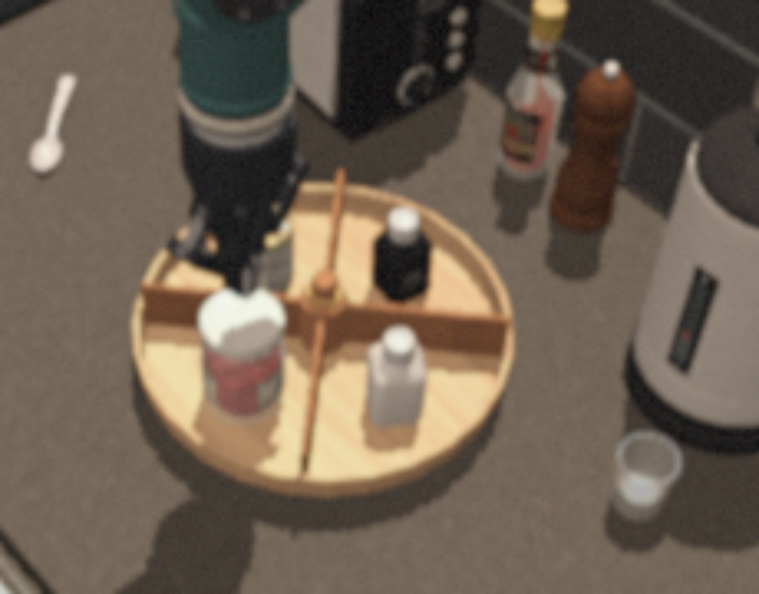

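The fingertips are about 3 cm above the middle of the lid and touching nothing, so I'll hold for over 2 s.

Request:
{"name": "send_rows", "arguments": {
  "commands": [
    [[0, 0, 0, 0, 0, 0, 0], [0, 0, 0, 0, 0, 0, 0], [0, 0, 0, 0, 0, 0, 0], [0, 0, 0, 0, 0, 0, 0], [0, 0, 0, 0, 0, 0, 0], [0, 0, 0, 0, 0, 0, 0], [0, 0, 0, 0, 0, 0, 0], [0, 0, 0, 0, 0, 0, 0], [0, 0, 0, 0, 0, 0, 0], [0, 0, 0, 0, 0, 0, 0], [0, 0, 0, 0, 0, 0, 0], [0, 0, 0, 0, 0, 0, 0], [0, 0, 0, 0, 0, 0, 0], [0, 0, 0, 0, 0, 0, 0], [0, 0, 0, 0, 0, 0, 0], [0, 0, 0, 0, 0, 0, 0], [0, 0, 0, 0, 0, 0, 0], [0, 0, 0, 0, 0, 0, 0], [0, 0, 0, 0, 0, 0, 0], [0, 0, 0, 0, 0, 0, 0]]
  ]
}}

```text
clock: 15.9
tool_pos: [0.4725, 0.0097, 0.167]
eef_rot: [[-0.174, 0.985, 0.0], [0.985, 0.174, 0.0], [0.0, 0.0, -1.0]]
force: [-0.8, 0.4, 0.4]
gripper_width: 0.0
gripper_force: 0.0
```

Run:
```python
from h import *
a=ray("scene",(170+67/3.3,100+77/3.3),.005);b=ray("scene",(170+41/3.3,100+171/3.3),.005)
print(a,b,(a+b)/2,np.linalg.norm(a-b))
p=np.array([.5483,.379,.2])
print(row(p,125),row(p-[0,0,.14],125))
```

```text
[0.5931 0.4205 0.005 ] [0.5015 0.3315 0.005 ] [0.5473 0.376  0.005 ] 0.12778475983603246
[np.float64(35.05), np.float64(13.89), np.float64(-3.3), 0, 0, np.float64(-25.0), 0] [np.float64(35.05), np.float64(13.89), np.float64(10.7), 0, 0, np.float64(-25.0), 0]
```

Both views agree on the spoon's middle at about (0.548, 0.378). I'll rise first, then cross over and descend.

Request:
{"name": "send_rows", "arguments": {
  "commands": [
    [[0, 0, -1, 0, 0, 0, 0], [0, 0, -3.3, 0, 0, 0, 0], [2, 0.8, -3.3, 0, 0, -1.5, 0], [5.5, 2.2, -3.3, 0, 0, -4, 0], [9.5, 3.8, -3.3, 0, 0, -7, 0], [13.5, 5.4, -3.3, 0, 0, -10, 0], [17.5, 6.9, -3.3, 0, 0, -13, 0], [21.5, 8.5, -3.3, 0, 0, -16, 0], [25.5, 10.1, -3.3, 0, 0, -18, 0], [29.5, 11.7, -3.3, 0, 0, -21, 0], [32.5, 12.9, -3.3, 0, 0, -23, 0], [34.5, 13.7, -3.3, 0, 0, -25, 0], [34.9, 13.9, -2, 0, 0, -25, 0], [34.9, 13.9, 1, 0, 0, -25, 0], [34.9, 13.9, 4.5, 0, 0, -25, 0], [34.9, 13.9, 7.5, 0, 0, -25, 0], [34.9, 13.9, 9.5, 0, 0, -25, 0], [34.9, 13.9, 10.5, 0, 0, -25, 0], [34.9, 13.9, 10.7, 0, 0, -25, 0], [34.9, 13.9, 10.7, 0, 0, -25, 0]]
  ]
}}

```text
clock: 18.4
tool_pos: [0.5493, 0.3778, 0.0608]
eef_rot: [[-0.574, 0.819, 0.001], [0.819, 0.574, 0.001], [-0.0, 0.002, -1.0]]
force: [1.3, -0.8, -0.2]
gripper_width: 0.0002
gripper_force: 0.0
```

Run:
```python
from h import *
s=manip.observe();print(s["clock"],s["tool_pos"],s["force"],np.abs(s["qvel"]).max())
```

```text
18.4 [0.5493 0.3778 0.0608] [ 1.2984 -0.7586 -0.2326] 0.5278061278062034
```

Request:
{"name": "send_rows", "arguments": {
  "commands": [
    [[0, 0, 0, 0, 0, 0, 0], [0, 0, 0, 0, 0, 0, 0], [0, 0, 0, 0, 0, 0, 0], [0, 0, 0, 0, 0, 0, 0], [0, 0, 0, 0, 0, 0, 0], [0, 0, 0, 0, 0, 0, 0], [0, 0, 0, 0, 0, 0, 0], [0, 0, 0, 0, 0, 0, 0], [0, 0, 0, 0, 0, 0, 0], [0, 0, 0, 0, 0, 0, 0], [0, 0, 0, 0, 0, 0, 0], [0, 0, 0, 0, 0, 0, 0], [0, 0, 0, 0, 0, 0, 0], [0, 0, 0, 0, 0, 0, 0], [0, 0, 0, 0, 0, 0, 0], [0, 0, 0, 0, 0, 0, 0], [0, 0, 0, 0, 0, 0, 0], [0, 0, 0, 0, 0, 0, 0]]
  ]
}}

```text
clock: 20.65
tool_pos: [0.5486, 0.3775, 0.06]
eef_rot: [[-0.574, 0.819, -0.0], [0.819, 0.574, -0.0], [-0.0, -0.0, -1.0]]
force: [-0.1, -0.4, -0.1]
gripper_width: -0.0001
gripper_force: 0.0
```

Run:
```python
from h import *
s=manip.observe();print(s["clock"],s["tool_pos"],s["force"])
print(manip.job_done())
```

```text
20.65 [0.5486 0.3775 0.06  ] [-0.1339 -0.4456 -0.0715]
the job is handed in; nothing more can be done
None
```

I handed the job in at 20.65 s: the jam jar is at the front (about 2° off), I pointed at its lid for 2.5 s, and the arm finished pointing about 3 cm above the middle of the teaspoon, touching nothing.

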